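# Switch on the loaded camera test box

### The job

Switch on the test box that has a camera module in its nest: turn its red isolator clockwise all the way to the green mark, then turn its black selector, which that frees, clockwise all the way to its green mark. Leave the knobs of the empty test box off.

Things in the scene. Friction and masses are not known exactly. Their poses are not given: they have to be found in the camera images.
- test_box: Grey box 178x180 mm, 32 high, fixed to the bench, turned up to 14 deg, a camera module lying in its black nest (module top 58 mm up); left or right of a twin with empty nest. Origin: on the bench, midway below its 2 knobs; x towards the nest (away from the robot), y left, z up. Knob axes upright at y +37.5 (isolator), -37.5 mm (selector). Interlock plates under the knobs reach 43 mm up.
- isolator (a joint): Angle (rad) of the test box's left knob: red upright grip bar 14 mm thick, 42 long, 48 to 82 mm above the bench, over a yellow D-shaped plate. 0 = off: bar along box y, its white line to +y. Clockwise from above is positive; stop at 1.571 = on, line to +x at a green mark. Starts at 0 to 0.15. Grip across the 14 mm. Friction 0.05 N m; stays where left.
- selector (a joint): Angle (rad) of the right knob: black bar of the same size and height, over a steel arm with a pin. 0 = off: bar along box y, its white line to -y. Clockwise from above is positive; stop at 1.047 = on, line to the green mark, 60 deg from -y to -x. Starts at 0 to 0.05. The yellow plate blocks it at about 0.1 until the isolator is on. Friction 0.05 N m; stays where left.
- spare_isolator (a joint): Angle (rad) of the red isolator on the twin box with the empty nest, to be left off; 0 to 0.15 at the start, clockwise positive.

How it is judged:
By the outcome, as a careful person would: the job done as asked, in the order asked, and still so for the second after the job is handed in, with the robot touching nothing.
It also fails if it takes over 45 s, if anything falls off the work surface, if the arm or the gripper's body presses on something with over 40 N, if the wrist force passes 120 N, or if a joint passes its speed limit or range.

### The arm

A 6-joint arm with a two-finger parallel gripper is mounted at the origin on a cart in front of the work surface, level with it; the furniture and walls round the work are solid. World frame = base frame: x ahead of the robot, y to its left, z up, the work surface at z = 0. Lengths are in m, angles in rad, forces in N, time in s.
With the tool pointing down it reaches from about 0.35 to 0.85 m from the base axis. Payload 8.1 kg.
Tool frame: the origin (TCP) lies between the finger pads; the fingertips stand tips_ahead ahead of it and the grasp point (between the pads) lies 8 mm behind it (tips_ahead is the distance from the TCP to the fingertips, in m); z points along the fingers, x is the direction in which the jaws open and shut, and the axes are right-handed (so a half turn about z gives the same grasp; the last joint's range is limited). The gripper opens to 93 mm and grips with 3 to 60 N. Pads are 15 mm wide; open, the fingers measure 128 mm over their backs; the gripper's body (75 mm by 188 mm) begins 65 mm behind the grasp point.
Start: joints at [1.145, 0.13, 1.488, -0, 1.523, -0.085], TCP at [0.201, 0.566, 0.23] pointing down, gripper open.
Joint ranges: [-2.96, 2.96], [-0.89, 2.26], [0.02, 2.5], [-1.34, 4.48], [0, 2.73], [-2.66, 2.66]. Speed limits (rad/s): [2.39, 2.39, 2.79, 3.14, 3.14, 3.14].

### API

Orientations are given as a rotation vector (axis times angle).
In Python, from plant import * gives the robot as it stands.
- The arm moves only by the tool play_rows, never from a script. Its argument "increments" is a list that holds one entry, the list of rows, each a list of 4 numbers: the shift along the tool's x, y, z in cm, then the turn about the tool's z in rad. A call has 1 to 5 rows; each row is the pose to reach, as a shift and turn from the pose measured when the call began, along the tool's axes at that moment; what a row does not reach only later rows make up. A row lasts 1/10 s, in which the tool goes at most 50 mm and 8.59 degrees, less where a joint would pass 70% of its speed; a pose out of reach is approached as far as the arm can. A call with a gripper value outside its range is refused whole. "jaw" is the finger opening in cm, from 0 to 9.3, set as the call begins (left out, the last holds). The fingers move at their own pace and stop on an object; "squeeze" is the grip in N (left out, the last holds). Time passes only in rows, so rows that repeat a pose let the fingers close. It gives the time, the measured TCP pose, the force and the opening at its end, in the units of the state.
- read_state(): the state, without advancing time (a new reading comes with each control period).
- read_camera(name): name is "side" or "top"; returns (picture, depth): 480x640x3 uint8, blue, green, red; 480x640 float32, m along the optical axis (not along the pixel's ray), 0 where there is no reading.
- camera_params(name): a dict with "K" (3x3 intrinsics, pixels), "k1" (the pictures are not rectified: a ray, as slopes to the right and down, at radius r is drawn at 1 + k1 r^2 times it, then the intrinsics apply), "eye" and "orientation" of the camera in the world. Camera axes: x right, y up, looking along -z (the intrinsics and any distortion apply to the point x, -y, -z); pixel columns grow to the right and rows downward; lengths in m; the calibration is good to about 2 mm. A picture is of the moment at which its call begins. camera_params takes no time and is no camera call.
- close_job(): hands the job in, once; it reports no verdict.
The state is a dict: "t": time; "q": joint angles; "dq": joint speeds; "joint_torque": joint torques, N m; "tool_pos": TCP position; "orientation": TCP orientation; "force": force on the tool from outside, world axes, zero at the start; "wrist_torque": the same for the moment, N m; "opening": finger opening in m.
Only numpy, scipy, OpenCV 4.12 (cv2) and the standard library are available. Lean on these libraries where they do the work, as an engineer would, in place of code of your own. Each camera call takes 0.05 s, during which the arm holds its last target.

## Working session

There is one attempt and no reset: what is moved stays moved. The work goes in short steps, Python scripts to look and compute and a tool call to move; the robot and the scene stay as the last step left them, time stands still between calls to the robot, and variables do not carry over. Pictures are saved under pics/ and viewed, and the job is handed in when it is done.

Besides the shell and the picture viewer there is one more tool, called after "Request:" as name(argument=value, ...), one argument or row to a line, values as JSON. play_rows: Moves the arm, as the interface text tells. Its arguments: {"type":"object","properties":{"increments":{"type":"array"},"jaw":{"type":"number"},"squeeze":{"type":"number"}},"required":["increments"]}

```bash
ls; mkdir -p pics; python3 - <<'E'
from plant import *
import cv2,numpy as np
print(read_state())
for n in ("top","side"):
    p,d=read_camera(n); cv2.imwrite(f"pics/{n}0.png",p); np.save(f"{n}0.npy",d)
    print(camera_params(n))
E
```

```text
pics
{'t': 0.0, 'q': array([ 1.14462010e+00,  1.31154040e-01,  1.48927978e+00,  1.78110739e-05,
        1.52300601e+00, -8.53856334e-02]), 'dq': array([ 0.00116331,  0.00078313, -0.00254627, -0.00027889, -0.00173029,
        0.00133818]), 'joint_torque': array([ 1.02954742e-03, -5.59845507e+01, -4.91763139e+01,  7.68543268e-02,
        3.50006029e-02, -1.69492600e-04]), 'tool_pos': array([0.20027438, 0.56500109, 0.22859142]), 'orientation': array([ 2.56521456e+00,  1.81204475e+00, -2.51741349e-03]), 'force': array([ 0.50425797,  0.35889683, -0.71946565]), 'wrist_torque': array([ 0.02775063, -0.00561483, -0.01332377]), 'opening': 0.09294462170263672}
{'K': array([[516.31713868,   0.        , 310.10028592],
       [  0.        , 516.31713868, 245.76618194],
       [  0.        ,   0.        ,   1.        ]]), 'k1': -0.10254453720598043, 'eye': array([0.27684064, 0.21267171, 0.90687264]), 'orientation': array([ 0.18205148, -0.18602966, -1.56180161])}
{'K': array([[520.06348131,   0.        , 327.8530634 ],
       [  0.        , 520.06348131, 241.7485473 ],
       [  0.        ,   0.        ,   1.        ]]), 'k1': 0.0520817260378321, 'eye': array([0.46199188, 0.91998396, 0.4773101 ]), 'orientation': array([-0.00321406, -1.55959175, -2.713795  ])}
```

View pics/top0.png

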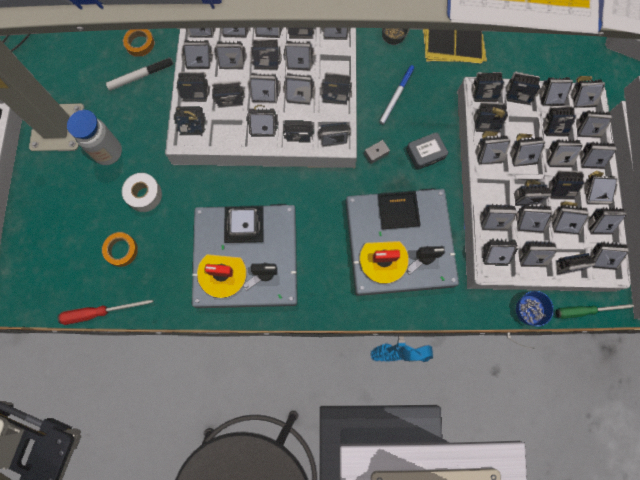

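View pics/side0.png

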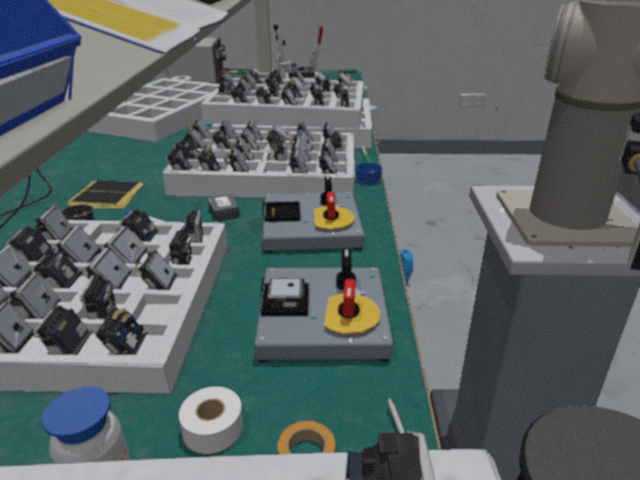

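The top view shows the module in the left box (nest at about 243,223), red knob near (218,270) and black near (264,270). The twin is at right, with an empty nest at (399,210). I'll enlarge the left box.

```bash
cat > h.py <<'E'
from plant import *
import cv2,numpy as np
from scipy.spatial.transform import Rotation as R
def cam(n):
    c=camera_params(n); return c['K'],c['k1'],np.array(c['eye']),R.from_rotvec(c['orientation']).as_matrix()
def ray(n,uv):
    K,k1,e,M=cam(n)
    s=cv2.undistortPoints(np.array([[uv]],float),K,np.array([k1,0,0,0.]))[0,0]
    return e,M@np.array([s[0],-s[1],-1])
def atz(n,uv,z):
    e,d=ray(n,uv); return e+d*(z-e[2])/d[2]
def withd(n,uv,dep):
    e,d=ray(n,uv); return e+d*dep
def proj(n,P):
    K,k1,e,M=cam(n); c=(np.atleast_2d(P)-e)@M; s=c[:,:2]/-c[:,2:]*[1,-1]
    s=s*(1+k1*(s**2).sum(1,keepdims=True)); return s*[K[0,0],K[1,1]]+[K[0,2],K[1,2]]
E
python3 - <<'E'
import cv2
p=cv2.imread('pics/top0.png')
cv2.imwrite('pics/top0c.png',cv2.resize(p[198:312,185:305],None,fx=5,fy=5,interpolation=cv2.INTER_CUBIC)[:600])
p=cv2.imread('pics/side0.png')
cv2.imwrite('pics/side0c.png',cv2.resize(p[240:365,250:400],None,fx=4.8,fy=4.8,interpolation=cv2.INTER_CUBIC))
E
```

```text
(no output)
```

View pics/top0c.png

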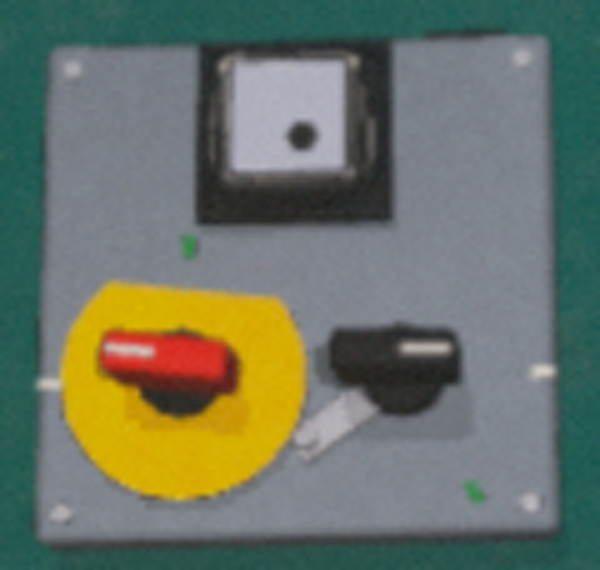

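View pics/side0c.png

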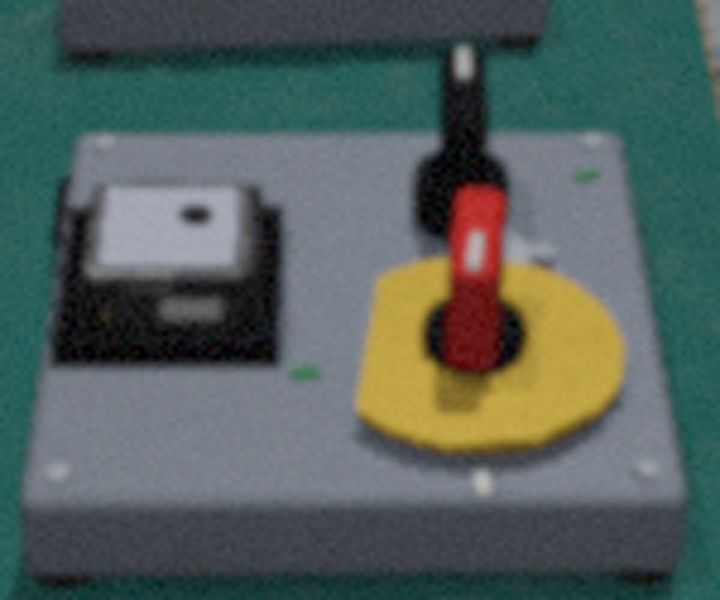

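The module box is confirmed. Screws sit at the corners of the crop, with white ticks on the knob line at crop (48,384) and (542,372). The red bar top is centred near (165,349) and the black near (396,342). Next I convert these to world positions.

```bash
python3 - <<'E'
from h import *
T=lambda c:((c[0]+.5)/5-.5+185,(c[1]+.5)/5-.5+198)
S=lambda c:((c[0]+.5)/4.8-.5+250,(c[1]+.5)/4.8-.5+240)
f=lambda P:np.round(P*1000,1)
t={k:atz('top',T(c),.032) for k,c in dict(tl=(72,68),tr=(522,57),bl=(60,513),br=(530,502),tickL=(48,384),tickR=(542,372)).items()}
s={k:atz('side',S(c),.032) for k,c in dict(tr=(104,144),br=(592,140),tl=(57,470),bl=(648,468),tickL=(482,482)).items()}
for k in t: print(k,f(t[k]),f(s[k]) if k in s else '')
for n,c in dict(redL=(104,347),redR=(228,359),redc=(165,349),blkL=(332,341),blkR=(460,341),line0=(400,348),line1=(452,348),rl0=(107,350),rl1=(153,353)).items(): print(n,f(atz('top',T(c),.082)))
for n,c in dict(redfar=(480,186),rednear=(470,275),blkfar=(463,45)).items(): print('side',n,f(atz('side',S(c),.082)))
d=t['tickL']-t['tickR']; print('yaw ticks',np.degrees(np.arctan2(-d[0],d[1])))
for a,b in (('tl','tr'),('bl','br')):
    d=t[a]-t[b]; print(np.degrees(np.arctan2(-d[0],d[1])),np.linalg.norm(d))
for a,b in (('tl','bl'),('tr','br')):
    d=t[a]-t[b]; print(np.degrees(np.arctan2(d[1],d[0])),np.linalg.norm(d))
print('mid',f((t['tickL']+t['tickR'])/2))
D=np.load('top0.npy')
for u,v in ((218,268),(264,266),(215,235)): print(D[v,u],f(withd('top',(u,v),D[v,u])))
M=R.from_rotvec(read_state()['orientation']).as_matrix();print(M.round(3))
E
```

```text
tl [548.7 408.2  32. ] [548.8 402.6  32. ]
tr [552.8 248.   32. ] [552.7 243.7  32. ]
bl [389.9 404.4  32. ] [389.9 399.   32. ]
br [394.3 243.7  32. ] [394.3 238.1  32. ]
tickL [434.7 410.7  32. ] [434.8 405.6  32. ]
tickR [439.3 239.9  32. ] 
redL [438.  381.6  82. ]
redR [434.1 340.7  82. ]
redc [437.4 361.5  82. ]
blkL [440.2 306.9  82. ]
blkR [440.3 265.2  82. ]
line0 [437.9 284.7  82. ]
line1 [437.9 267.7  82. ]
rl0 [437.  380.6  82. ]
rl1 [436.  365.4  82. ]
side redfar [434.9 338.9  82. ]
side rednear [438.7 380.9  82. ]
side blkfar [438.1 262.2  82. ]
yaw ticks 1.568671488681335
1.4475800869892292 0.1602656991509705
1.5722940816595645 0.1607799978210898
1.3848178937684208 0.1588825903302028
1.570415903321883 0.15853289464229342
mid [437.  325.3  32. ]
0.84150434 [436.8 361.2  79.5]
0.84055275 [440.  285.7  81.5]
0.9044937 [505.2 377.7  31.1]
[[ 0.334  0.942 -0.001]
 [ 0.942 -0.334 -0.001]
 [-0.002 -0.    -1.   ]]
```

```bash
cat >> h.py <<'E'
def go(x,y,z,yaw):
    s=read_state(); p=np.array(s['tool_pos']); M=R.from_rotvec(s['orientation']).as_matrix()
    d=M.T@(np.array([x,y,z])-p)*100
    cy=np.arctan2(M[1,0],M[0,0]); t=(cy-yaw+np.pi)%(2*np.pi)-np.pi
    print('t',s['t'],'pos',p.round(4),'yaw',cy.round(3),'q6',s['q'][5].round(3),'F',s['force'].round(1),'open',round(s['opening'],4))
    print('cm',d.round(2),'turn',t.round(3))
E
python3 - <<'E'
from h import *
import plant
print([n for n in dir(plant) if not n.startswith('_')])
print(getattr(plant,'tips_ahead','none'))
go(.4365,.3605,.16,-.094)
E
```

```text
['IKError', 'camera_params', 'close_job', 'read_camera', 'read_state', 'tips_ahead']
0.011
t 0.1 pos [0.2003 0.5651 0.2287] yaw 1.23 q6 -0.085 F [-0.4 -0.4 -0.8] open 0.0928
cm [-11.37  29.1    6.89] turn 1.324
```

Request:
play_rows(
  increments=[
    [[-2.3, 5.8, 1.4, 0.15], [-4.6, 11.6, 2.8, 0.3], [-6.8, 17.5, 4.1, 0.45], [-9.1, 23.3, 5.5, 0.6], [-11.4, 29.1, 6.9, 0.75]],
  ],
  jaw=5,
  squeeze=30,
)

```text
t: 0.6
tool_pos: [0.3855, 0.4038, 0.1743]
orientation: [3.052, 0.737, -0.002]
force: [0.9, 0.9, -0.1]
opening: 0.0579
```

```bash
python3 - <<'E'
from h import *
go(.4365,.3605,.16,-.094)
E
```

```text
t 0.6 pos [0.3855 0.4038 0.1743] yaw 0.474 q6 0.243 F [ 0.9  0.9 -0.1] open 0.0579
cm [2.57 6.18 1.44] turn 0.568
```

Request:
play_rows(
  increments=[
    [[0.6, 1.5, 0.3, 0.14], [1.3, 3.1, 0.7, 0.28], [1.9, 4.6, 1.1, 0.43], [2.6, 6.2, 1.4, 0.57], [2.6, 6.2, 1.4, 0.57]],
  ],
)

```text
t: 1.1
tool_pos: [0.4377, 0.3588, 0.1593]
orientation: [3.134, -0.159, -0.003]
force: [0.2, 0.6, 0.5]
opening: 0.0497
```

```bash
python3 - <<'E'
from h import *
go(.4365,.3605,.064,-.094)
for n,(a,b,c,d),s in (('top',(230,320,180,290),5),('side',(200,360,250,410),3.75)):
    p,_=read_camera(n); cv2.imwrite(f'pics/{n}1.png',cv2.resize(p[a:b,c:d],None,fx=s,fy=s,interpolation=2))
E
```

```text
t 1.1 pos [0.4377 0.3588 0.1593] yaw -0.101 q6 0.698 F [0.2 0.6 0.5] open 0.0497
cm [-0.12 -0.19  9.53] turn -0.007
```

View pics/side1.png

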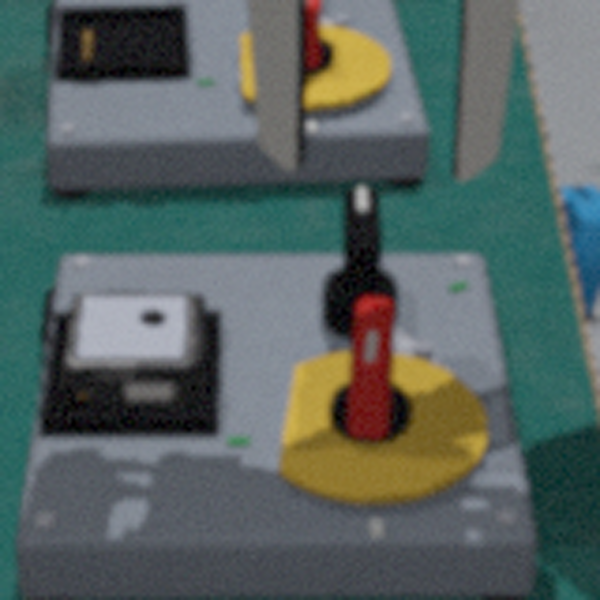

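View pics/top1.png

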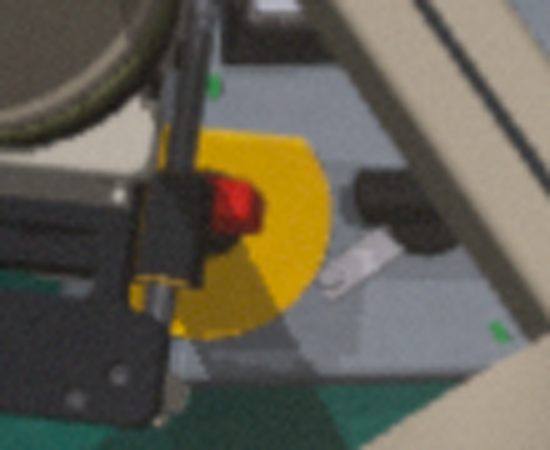

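The side view has the fingertips at crop x≈283 and 475, straddling the red bar at x≈373. I'll descend.

Request:
play_rows(
  increments=[
    [[-0.1, -0.2, 2.5, 0], [-0.1, -0.2, 5, 0], [-0.1, -0.2, 7.5, 0], [-0.1, -0.2, 9.5, 0], [-0.1, -0.2, 9.5, 0]],
  ],
)

```text
t: 1.7
tool_pos: [0.4327, 0.3614, 0.0616]
orientation: [3.133, -0.141, -0.011]
force: [-1.2, -1.4, -0.5]
opening: 0.0499
```

```bash
python3 - <<'E'
from h import *
go(.4365,.3605,.064,-.094)
for n,(a,b,c,d),s in (('top',(230,320,180,290),5),('side',(200,360,250,410),3.75)):
    p,_=read_camera(n); cv2.imwrite(f'pics/{n}2.png',cv2.resize(p[a:b,c:d],None,fx=s,fy=s,interpolation=2))
E
```

```text
t 1.7 pos [0.4327 0.3614 0.0616] yaw -0.09 q6 0.695 F [-1.2 -1.4 -0.5] open 0.0499
cm [ 0.39  0.05 -0.24] turn 0.004
```

View pics/side2.png

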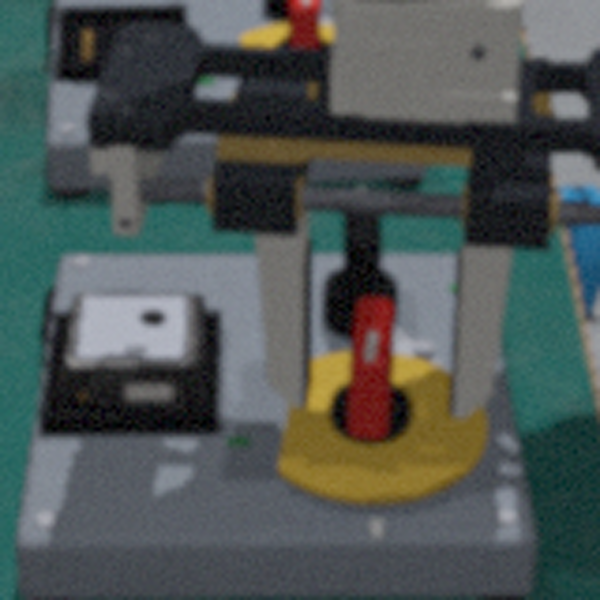

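Fingers straddle the bar (crop fingertips at x≈290 and 470, bar at 372). I'll nudge x and z, then close.

Request:
play_rows(
  increments=[
    [[0.4, 0, -0.2, 0], [0.4, 0, -0.2, 0]],
  ],
)

```text
t: 2.0
tool_pos: [0.4405, 0.3633, 0.0695]
orientation: [3.138, -0.142, 0.001]
force: [0.5, 0.1, 0.3]
opening: 0.0501
```

Request:
play_rows(
  increments=[
    [[0, 0, 0, 0], [0, 0, 0, 0], [0, 0, 0, 0], [0, 0, 0, 0], [0, 0, 0, 0]],
  ],
  jaw=0.6,
  squeeze=30,
)

```text
t: 2.5
tool_pos: [0.4381, 0.3635, 0.0694]
orientation: [3.138, -0.142, -0.007]
force: [-22.5, 0.9, 15.6]
opening: 0.0152
```

```bash
python3 - <<'E'
from h import *
go(.4365,.3605,.064,-1.543)
print(read_state()['wrist_torque'])
E
```

```text
t 2.5 pos [0.4381 0.3635 0.0694] yaw -0.09 q6 0.691 F [-22.5   0.9  15.6] open 0.0152
cm [-0.13  0.31  0.54] turn 1.453
[ 0.08970514  4.21088334 -0.0311883 ]
```

Request:
play_rows(
  increments=[
    [[-0.2, 0, 0, 0], [-0.2, 0, 0, 0], [-0.2, 0, 0, 0]],
  ],
)

```text
t: 2.8
tool_pos: [0.437, 0.3636, 0.0695]
orientation: [3.138, -0.142, -0.005]
force: [6.4, 0.0, -2.1]
opening: 0.0136
```

```bash
python3 - <<'E'
from h import *
go(.4365,.3605,.064,-1.543)
print(read_state()['wrist_torque'])
for n,(a,b,c,d),s in (('side',(200,360,250,410),3.75),):
    p,_=read_camera(n); cv2.imwrite(f'pics/{n}3.png',cv2.resize(p[a:b,c:d],None,fx=s,fy=s,interpolation=2))
E
```

```text
t 2.8 pos [0.437  0.3636 0.0695] yaw -0.09 q6 0.693 F [ 6.4  0.  -2.1] open 0.0136
cm [-0.02  0.31  0.55] turn 1.453
[-0.13193783 -1.11618098  0.03005417]
```

View pics/side3.png

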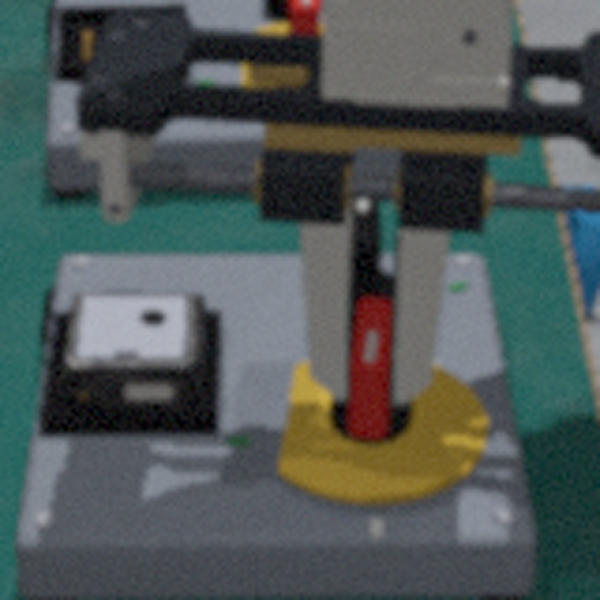

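The bar is gripped (opening 13.6 mm). Start turning.

Request:
play_rows(
  increments=[
    [[0, 0.1, 0, 0.1], [0, 0.15, 0, 0.2], [0, 0.15, 0, 0.3], [0, 0.15, 0, 0.4]],
  ],
)

```text
t: 3.25
tool_pos: [0.4376, 0.3631, 0.0695]
orientation: [-3.045, 0.769, 0.003]
force: [6.1, 5.6, -6.1]
opening: 0.0135
```

```bash
python3 - <<'E'
from h import *
go(.4365,.3605,.064,-1.543)
print(read_state()['wrist_torque'])
E
```

```text
t 3.25 pos [0.4376 0.3631 0.0695] yaw -0.495 q6 1.095 F [ 6.1  5.6 -6.1] open 0.0135
cm [0.03 0.29 0.55] turn 1.048
[ 0.90961331 -1.22216663  0.03268148]
```

Request:
play_rows(
  increments=[
    [[0, 0, 0, 0.12], [0, 0, 0, 0.24], [0, 0, 0, 0.36], [0, 0, 0, 0.48], [0, 0, 0, 0.6]],
  ],
)

```text
t: 3.75
tool_pos: [0.4384, 0.3625, 0.0695]
orientation: [-2.678, 1.641, 0.001]
force: [5.9, -3.8, -1.3]
opening: 0.0134
```

```bash
python3 - <<'E'
from h import *
go(.4365,.3605,.064,-1.543)
print(read_state()['wrist_torque'])
E
```

```text
t 3.75 pos [0.4384 0.3625 0.0695] yaw -1.1 q6 1.7 F [ 5.9 -3.8 -1.3] open 0.0134
cm [0.1  0.26 0.55] turn 0.443
[-0.68214579 -0.97397552  0.13322548]
```

Request:
play_rows(
  increments=[
    [[0, 0, 0, 0.11], [0, 0, 0, 0.22], [0, 0, 0, 0.33], [0, 0, 0, 0.44], [0, 0, 0, 0.48]],
  ],
)

```text
t: 4.25
tool_pos: [0.4386, 0.3618, 0.0695]
orientation: [2.207, -2.235, 0.0]
force: [3.3, -3.3, 1.2]
opening: 0.0138
```

```bash
python3 - <<'E'
from h import *
go(.4365,.3605,.064,-1.543)
print(read_state()['wrist_torque'])
for n,(a,b,c,d),s in (('top',(230,320,180,290),5),('side',(200,360,250,410),3.75)):
    p,_=read_camera(n); cv2.imwrite(f'pics/{n}4.png',cv2.resize(p[a:b,c:d],None,fx=s,fy=s,interpolation=2))
E
```

```text
t 4.25 pos [0.4386 0.3618 0.0695] yaw -1.583 q6 2.183 F [ 3.3 -3.3  1.2] open 0.0138
cm [0.13 0.21 0.55] turn -0.04
[-0.64640033 -0.31647639  0.6717946 ]
```

View pics/side4.png

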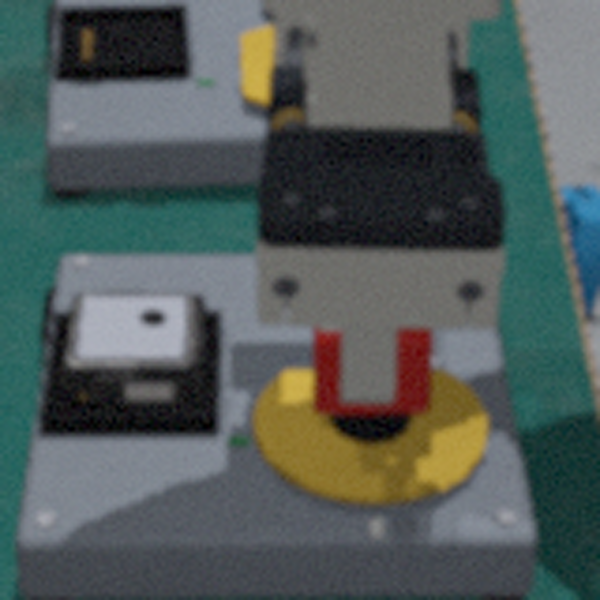

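The isolator is at its stop: wrist torque rose to 0.67 N m and the commanded angle passed 1.571. Open and lift.

Request:
play_rows(
  increments=[
    [[0, 0, 0, 0], [0, 0, 0, 0], [0, 0, 0, 0], [0, 0, 0, 0]],
  ],
  jaw=4,
)

```text
t: 4.75
tool_pos: [0.4383, 0.362, 0.0694]
orientation: [2.212, -2.231, -0.0]
force: [0.5, -0.1, 0.1]
opening: 0.0386
```

Request:
play_rows(
  increments=[
    [[0, 0, -2.5, 0], [0, 0, -5, -0.05], [0, 0, -7.5, -0.2], [0, 0, -9, -0.35], [0, 0, -9, -0.5]],
  ],
)

```text
t: 5.25
tool_pos: [0.4398, 0.3632, 0.1628]
orientation: [-2.697, 1.603, -0.003]
force: [0.9, 1.2, -0.0]
opening: 0.04
```

```bash
python3 - <<'E'
from h import *
go(.4395,.2865,.158,-.0)
for n,(a,b,c,d),s in (('top',(195,320,180,310),4.5),('side',(200,360,250,410),3.75)):
    p,_=read_camera(n); cv2.imwrite(f'pics/{n}5.png',cv2.resize(p[a:b,c:d],None,fx=s,fy=s,interpolation=2))
E
```

```text
t 5.25 pos [0.4398 0.3632 0.1628] yaw -1.073 q6 1.673 F [ 0.9  1.2 -0. ] open 0.04
cm [6.73 3.69 0.46] turn -1.073
```

View pics/side5.png

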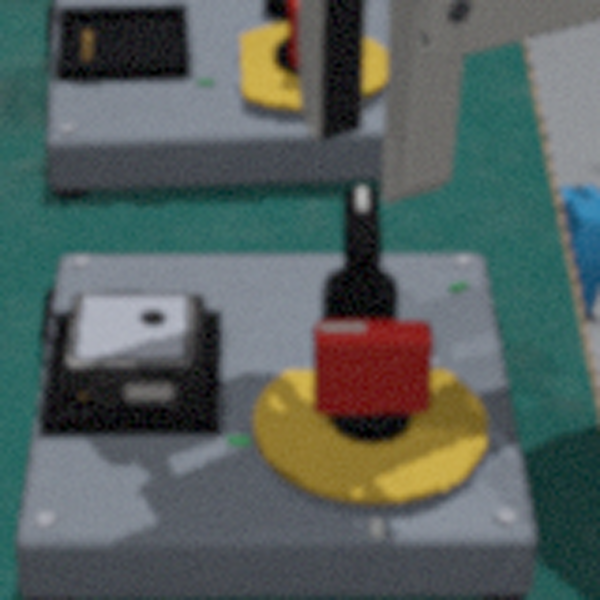

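View pics/top5.png

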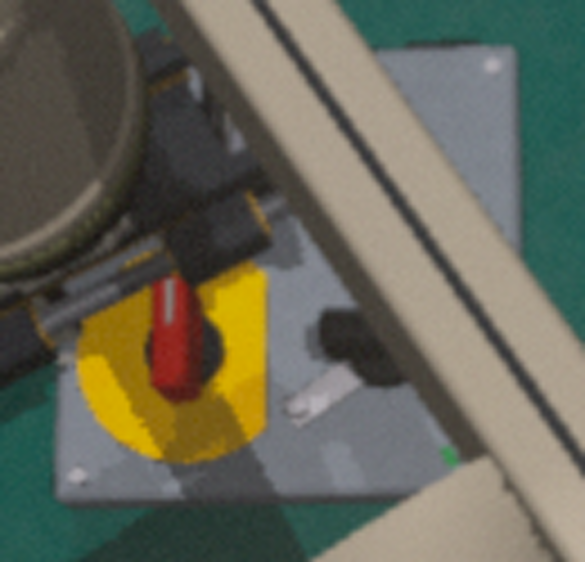

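The isolator bar now lies along the box x, line toward the nest. In the top crop it runs from (168,290) to (178,390), and the D flat faces the selector. Next: above the selector.

Request:
play_rows(
  increments=[
    [[1.5, 0.8, 0.1, -0.14], [3, 1.7, 0.2, -0.28], [4.5, 2.5, 0.4, -0.42], [6, 3.3, 0.5, -0.56], [6.7, 3.7, 0.5, -0.7]],
  ],
)

```text
t: 5.85
tool_pos: [0.4372, 0.2845, 0.154]
orientation: [3.086, -0.588, -0.001]
force: [0.3, -0.1, -0.5]
opening: 0.0403
```

```bash
python3 - <<'E'
from h import *
go(.4403,.287,.155,.01)
E
```

```text
t 5.85 pos [0.4372 0.2845 0.154 ] yaw -0.376 q6 0.855 F [ 0.3 -0.1 -0.5] open 0.0403
cm [ 0.2  -0.35 -0.1 ] turn -0.386
```

Request:
play_rows(
  increments=[
    [[0.2, -0.3, 0, -0.13], [0.2, -0.3, 0, -0.26], [0.2, -0.3, 0, -0.39], [0.2, -0.3, 0, -0.39], [0.2, -0.3, 0, -0.39]],
  ],
)

```text
t: 6.35
tool_pos: [0.4398, 0.2864, 0.1535]
orientation: [3.141, 0.011, -0.003]
force: [1.2, 0.1, -0.1]
opening: 0.04
```

```bash
python3 - <<'E'
from h import *
go(.4403,.287,.067,.01)
for n,(a,b,c,d),s in (('side',(170,330,250,410),3.75),):
    p,_=read_camera(n); cv2.imwrite(f'pics/{n}6.png',cv2.resize(p[a:b,c:d],None,fx=s,fy=s,interpolation=2))
E
```

```text
t 6.35 pos [0.4398 0.2864 0.1535] yaw 0.007 q6 0.472 F [ 1.2  0.1 -0.1] open 0.04
cm [ 0.07 -0.06  8.65] turn -0.003
```

View pics/side6.png

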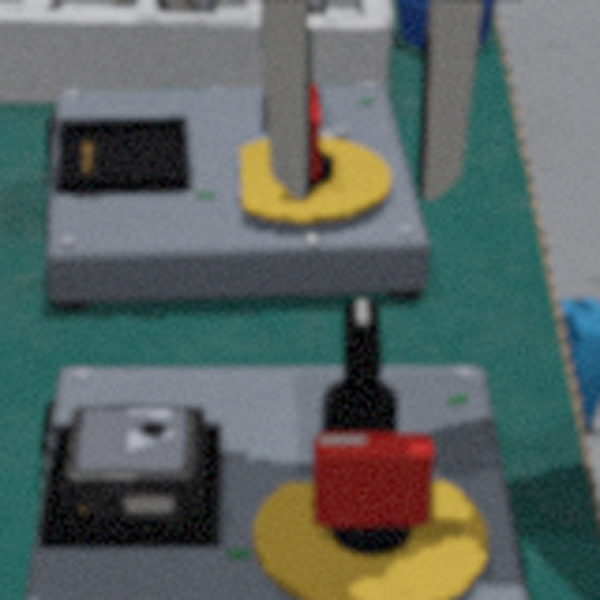

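Fingertips at crop x≈305 and 427 straddle the black bar (x≈363). Descend.

Request:
play_rows(
  increments=[
    [[0, 0, 2.5, 0], [0, 0, 5, 0], [0, 0, 7, 0], [0, 0, 8.5, 0], [0, 0, 8.5, 0]],
  ],
)

```text
t: 6.9
tool_pos: [0.438, 0.2856, 0.0661]
orientation: [3.139, 0.009, -0.009]
force: [0.1, -0.2, -0.4]
opening: 0.0402
```

Request:
play_rows(
  increments=[
    [[0, 0, 0, 0], [0, 0, 0, 0]],
  ],
)

```text
t: 7.1
tool_pos: [0.4385, 0.2859, 0.067]
orientation: [3.14, 0.008, -0.007]
force: [0.3, 0.1, 0.2]
opening: 0.04
```

```bash
python3 - <<'E'
from h import *
go(.4403,.287,.067,.01)
for n,(a,b,c,d),s in (('side',(170,330,250,410),3.75),):
    p,_=read_camera(n); cv2.imwrite(f'pics/{n}7.png',cv2.resize(p[a:b,c:d],None,fx=s,fy=s,interpolation=2))
E
```

```text
t 7.1 pos [0.4385 0.2859 0.067 ] yaw 0.005 q6 0.474 F [0.3 0.1 0.2] open 0.04
cm [ 0.18 -0.11  0.  ] turn -0.005
```

View pics/side7.png

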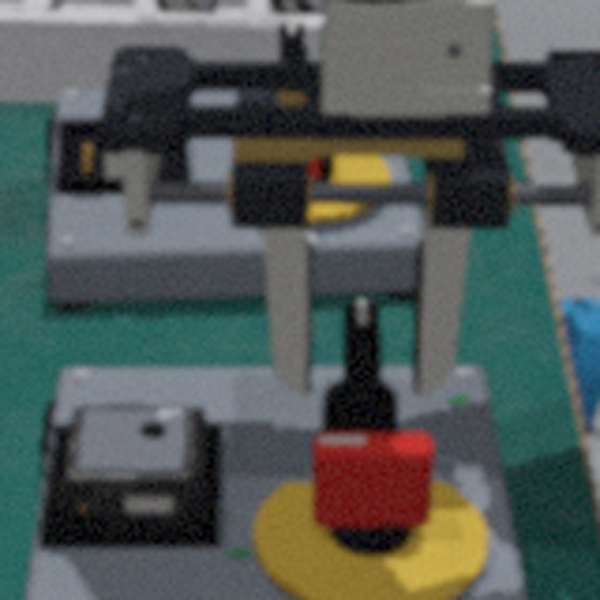

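Fingers at crop x≈305 and 418 are about symmetric on the black bar (≈362). Close.

Request:
play_rows(
  increments=[
    [[0, -0.1, 0, 0], [0, -0.1, 0, 0], [0, -0.1, 0, 0], [0, -0.1, 0, 0], [0, -0.1, 0, 0]],
  ],
  jaw=0.6,
)

```text
t: 7.65
tool_pos: [0.4389, 0.287, 0.0675]
orientation: [3.14, 0.008, -0.006]
force: [0.6, 0.0, 2.2]
opening: 0.0138
```

```bash
python3 - <<'E'
from h import *
go(.4403,.287,.067,.01-1.03)
print(read_state()['wrist_torque'])
E
```

```text
t 7.65 pos [0.4389 0.287  0.0675] yaw 0.005 q6 0.476 F [0.6 0.  2.2] open 0.0138
cm [0.14 0.   0.05] turn 1.025
[-0.0569907  -0.02328935  0.00789093]
```

Gripped and centred. Turn.

Request:
play_rows(
  increments=[
    [[0, 0, 0, 0.1], [0, 0, 0, 0.2], [0, 0, 0, 0.3], [0, 0, 0, 0.4], [0, 0, 0, 0.5]],
  ],
)

```text
t: 8.15
tool_pos: [0.439, 0.287, 0.0675]
orientation: [3.042, -0.775, -0.004]
force: [0.5, 0.1, -0.9]
opening: 0.0141
```

```bash
python3 - <<'E'
from h import *
go(.4403,.287,.067,.027-1.047)
print(read_state()['wrist_torque'])
E
```

```text
t 8.15 pos [0.439  0.287  0.0675] yaw -0.499 q6 0.98 F [ 0.5  0.1 -0.9] open 0.0141
cm [ 0.11 -0.06  0.05] turn 0.521
[-0.03387442 -0.15085896  0.07292946]
```

Request:
play_rows(
  increments=[
    [[0, 0, 0, 0.12], [0, 0, 0, 0.24], [0, 0, 0, 0.36], [0, 0, 0, 0.48], [0, 0, 0, 0.56]],
  ],
)

```text
t: 8.65
tool_pos: [0.4391, 0.2869, 0.0675]
orientation: [2.705, -1.591, -0.003]
force: [0.6, 1.0, 0.1]
opening: 0.0139
```

```bash
python3 - <<'E'
from h import *
go(.4403,.287,.067,.027-1.047)
print(read_state()['wrist_torque'])
E
```

```text
t 8.65 pos [0.4391 0.2869 0.0675] yaw -1.063 q6 1.544 F [0.6 1.  0.1] open 0.0139
cm [ 0.05 -0.11  0.05] turn -0.043
[-0.08094394 -0.05436066  0.67473861]
```

Same stop signature (0.67 N m). Release, lift and move aside.

Request:
play_rows(
  increments=[
    [[0, 0, 0, 0], [0, 0, 0, 0], [0, 0, 0, 0], [0, 0, 0, 0]],
  ],
  jaw=4,
)

```text
t: 9.05
tool_pos: [0.4391, 0.2869, 0.0675]
orientation: [2.706, -1.589, -0.003]
force: [-0.1, 0.3, -0.3]
opening: 0.0386
```

Request:
play_rows(
  increments=[
    [[0, 0, -2.5, 0], [0, 0, -5, 0], [0, 0, -8, 0], [0, 0, -12, 0], [0, 0, -15, 0]],
  ],
)

```text
t: 9.55
tool_pos: [0.4399, 0.2873, 0.2199]
orientation: [2.708, -1.589, -0.002]
force: [0.3, 1.0, -0.2]
opening: 0.0401
```

```bash
python3 - <<'E'
from h import *
go(.25,.52,.23,-.4)
E
```

```text
t 9.55 pos [0.4399 0.2873 0.2199] yaw -1.061 q6 1.542 F [ 0.3  1.  -0.2] open 0.0401
cm [-29.57   5.22  -1.  ] turn -0.661
```

Request:
play_rows(
  increments=[
    [[-4, 0.7, -0.5, 0], [-8.5, 1.5, -1, 0], [-13, 2.3, -1, 0], [-17.5, 3.1, -1, 0], [-22, 3.9, -1, 0]],
  ],
)

```text
t: 10.05
tool_pos: [0.2972, 0.4616, 0.2302]
orientation: [2.709, -1.588, -0.002]
force: [0.7, 0.0, 0.1]
opening: 0.0401
```

Request:
play_rows(
  increments=[
    [[-4, 0.7, 0, 0], [-7.5, 1.3, 0, 0], [-7.5, 1.3, 0, 0], [-7.5, 1.3, 0, 0]],
  ],
)

```text
t: 10.45
tool_pos: [0.2486, 0.5208, 0.2299]
orientation: [2.71, -1.584, -0.001]
force: [-0.5, -1.4, 0.0]
opening: 0.0401
```

```bash
python3 - <<'E'
from h import *
go(.25,.52,.23,-.4)
p,_=read_camera('top'); cv2.imwrite('pics/top8.png',cv2.resize(p[180:320,180:480],None,fx=2.6,fy=2.6,interpolation=2))
cv2.imwrite('pics/top8c.png',cv2.resize(p[198:312,185:305],None,fx=5,fy=5,interpolation=2))
p,_=read_camera('side'); cv2.imwrite('pics/side8.png',cv2.resize(p[170:365,240:410],None,fx=3,fy=3,interpolation=2))
E
```

```text
t 10.45 pos [0.2486 0.5208 0.2299] yaw -1.058 q6 2.094 F [-0.5 -1.4  0. ] open 0.0401
cm [ 0.14 -0.08 -0.01] turn -0.658
```

View pics/top8.png

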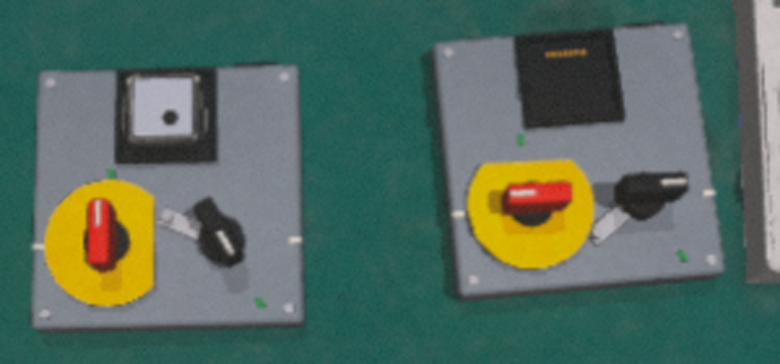

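View pics/top8c.png

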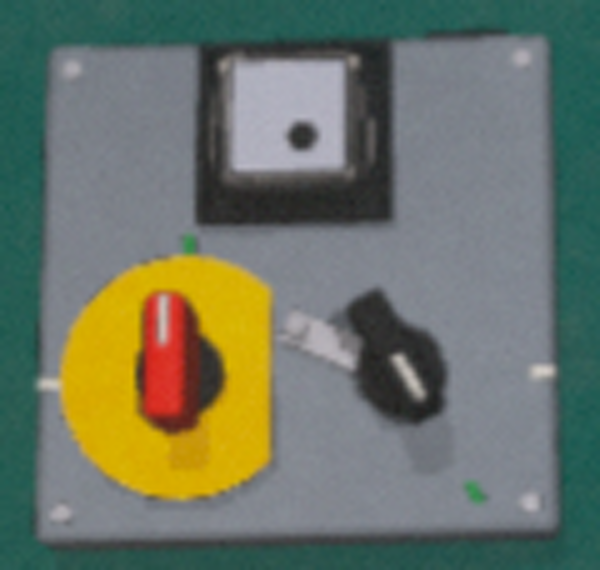

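View pics/side8.png

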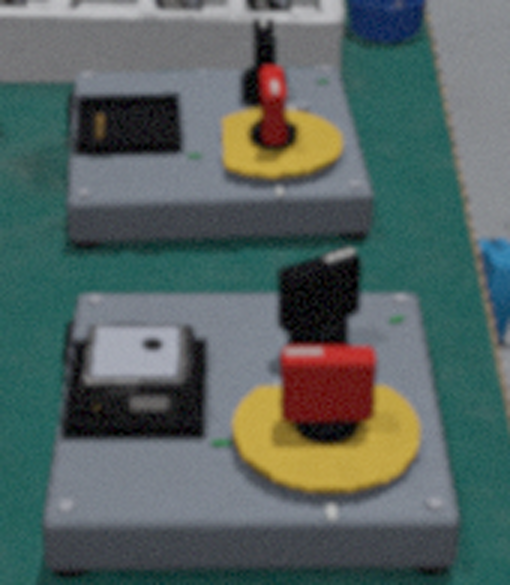

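Both lines point to their green marks: red line at crop (163,296)–(163,345), black line at (396,356)–(421,397). I'll check the angles numerically.

```bash
python3 - <<'E'
from h import *
T=lambda c:((c[0]+.5)/5-.5+185,(c[1]+.5)/5-.5+198)
a=np.radians(1.5)
def ang(i,o):
    d=(atz('top',T(o),.082)-atz('top',T(i),.082))[:2]; return np.arctan2(d[1],d[0])-a
print('iso',np.pi/2-ang((163,345),(163,296)),'sel',-np.pi/2-ang((396,356),(421,397)))
print('iso bar',np.pi/2-ang((163,415),(165,295)))
print('sel bar edge',-np.pi/2-ang((381,291),(441,402)))
E
```

```text
iso 1.555367283717898 sel 1.040936871016934
iso bar 1.572405545717369
sel bar edge 1.0928885188465935
```

Both agree with the stops within reading error.

```bash
python3 -c "
from plant import *
print(close_job())"
```

```text
the job is handed in; nothing more can be done
None
```

The test box with the camera module (the left one) is switched on. I turned its red isolator clockwise to the stop, then its black selector clockwise to its stop. Then I opened the gripper, moved the arm clear and handed the job in at about 10.5 s.

- **Isolator:** the last pictures put it at 1.555 rad from the white line and 1.572 rad from the bar, against a stop of 1.571.
- **Selector:** the white line gives 1.041 rad, against a stop of 1.047. A rougher reading off the bar edge gave 1.093 rad, past the stop, which I put down to reading error.
- **Stops reached:** at the end of both turns the wrist torque rose to about 0.67 N m, which fits the knob being against its stop.
- **Twin box:** its knobs still look off in the pictures. I did not measure their angles, and the arm never went over to that box.
- **Forces and calibration:** the largest wrist force I saw was about 27 N, when the gripper first closed off-centre on the isolator; I re-centred it before turning. The two cameras disagreed by about 5 mm in y on the box top. I used a compromise position, and both grips held.

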